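# Press a plywood tulip plaque home with a toggle clamp and tray it

## Task

In the sloped jig lies a plywood plaque whose raised tulip still stands proud on its dowels. Press the tulip fully home with the toggle clamp by swinging its handle over towards the robot until it locks past centre, then swing the handle all the way back to fully open. Then lift the plaque out of the jig and lay it flat, tulip up, in the wooden tray without dropping it, leaving the paint tin, tape roll and hammer where they are.

Things in the scene. Friction and masses are not known exactly. Their poses are not given: they have to be found in the camera images.
- jig: Plywood board 300 x 176 mm on a small wooden easel, fixed, sloping 30 deg, low edge towards the robot. Origin on the table under the middle of the pocket; x points uphill (level), y left, z up. The pocket is bounded by strips 9 mm high, 2 mm clear of the plaque all round; its floor is at 85 mm above the table in the middle. The clamp stands uphill of the pocket on the jig's centre line.
- handle_pivot (a point): Rivet on which the clamp's handle turns, 183 mm above the table, 105 mm along the jig's x from its origin. Its axes: x uphill along the board, y along the hinge axis (level), z square to the board (leaning 30 deg towards the robot).
- clamp_handle (a joint): Angle of the toggle clamp's handle (rad): 0 fully open, grows as the handle swings towards the robot; dead centre at 1.48, locked at its stop 1.553. At 0 the handle leans 36.5 deg past upright, uphill away from the robot; at the stop it leans 52.5 deg towards the robot. Friction 0.05 N m; up to 15 N at the grip closes it; it stays open or locked by itself.
- grip (a point): Middle of the handle's dark rubber grip, 106 mm from handle_pivot; its z axis runs along the handle to its free end, y along the hinge axis. Grip is 78 mm long (39 mm either side of this point), 18 mm wide along y (pinch here), 22 mm in the swing direction. The handle narrows to 12 mm below the grip.
- clamp_foot: Rubber ball foot (22 mm across) at the end of the clamp's arm; origin at its centre, axes of no meaning. Arm: 97 mm to the foot's spindle, swings 95 deg with the handle. Closed, the foot presses the tulip's middle with about 12 N. Fully open it overhangs the pocket (266 mm above the table, 18 mm towards the robot from the jig's origin): no room straight down, but square to the board the tulip is free above.
- plaque: Loose plywood backing board 140 x 84 x 12 mm (170 g with tulip) lying in the jig's pocket, sloping 30 deg. Origin: middle of its underside; z square to the board out of the tulip's face, x along its length (uphill in the jig). On it the tulip: light wood, 18 mm thick, 54 mm wide with parallel sides along x (x -24 to +26), rounded at its lower end (x -51), three points at the upper end (x +35).
- tulip (a joint): Gap between the tulip's underside and the backing board (m): starts at 5 to 9 mm, 0 is fully home; held by tight dowels that take 12 N to move. The tulip's top is 30 mm above the plaque's origin when home.
- tray: Shallow wooden tray, fixed, 204 (x) x 154 (y) x 24 mm, walls 7 mm, so 190 x 140 mm inside. Origin: middle of its underside. The inner floor is 7 mm up.
- paint_tin: Loose paint tin, 88 mm across, 105 mm high, a bystander. Origin in the middle of its underside.
- tape_roll: Loose roll of paper tape, 104 mm across, 25 mm high, a bystander. Origin in the middle of its underside.
- hammer: Loose hammer 260 mm long lying on the table, a bystander. Origin under its middle, x along it towards the head.
There are look-alikes about, which are no part of the job. What is shaped like the plaque but pink or yellow is not meant.

How it is judged:
By the outcome, as a careful person would: the job done as asked, in the order asked, and still so for the second after the job is handed in, with the robot touching nothing.
It also fails if it takes over 67 s, if anything falls off the work surface, if the arm or the gripper's body presses on something with over 40 N, if the wrist force passes 120 N, or if a joint passes its speed limit or range.

## Robot

A 6-joint arm with a two-finger parallel gripper is mounted at the origin on the work surface. World frame = base frame: x ahead of the robot, y to its left, z up, the work surface at z = 0. Lengths are in m, angles in rad, forces in N, time in s.
With the tool pointing down it reaches from about 0.35 to 0.95 m from the base axis. Payload 17.4 kg.
Tool frame: the origin (TCP) lies where the fingers leave the gripper's body, on its centre line; the fingertips stand 84 mm ahead of it and the grasp point (between the pads) lies 65 mm ahead of it; z points along the fingers, y is the line along which they close (so a half turn about z gives the same grasp; the last joint's range is limited). The gripper opens to 93 mm and grips with 3 to 60 N. Pads are 15 mm wide; open, the fingers measure 128 mm over their backs; the gripper's body (75 mm by 188 mm) begins 65 mm behind the grasp point.
Start: joints at [1.265, 0.116, 1.442, -0, 1.584, -0.038], TCP at [0.179, 0.651, 0.303] pointing down, gripper open.
Joint ranges: [-2.83, 2.83], [-0.83, 2.19], [0.07, 2.5], [-1.14, 4.28], [0.01, 3], [-2.97, 2.97]. Speed limits (rad/s): [1.89, 1.89, 2.22, 3.14, 3.14, 3.14].

## Interface

Orientations are given as a rotation vector (axis times angle).
In Python, from station import env, kin, cams, workorder gives the robot as it stands. Calls block until the motion is done:
- env.movep(position, orientation): joint-space move of the TCP to a pose.
- env.movel(position, frame=None, velocity=0.15): straight line of the TCP; frame=None keeps the orientation; velocity is the mean speed in m/s.
- env.move_j(angles): joint-space move.
- env.move_gripper(opening): opening from 0.0 (shut) to 1.0 (fully open); the grip force is fixed at half the most; returns when the fingers have stopped.
- env.wait(seconds).
- kin.solve_ik(position, orientation): joint angles nearest the present ones, or None.
- env.get_state(): the state.
- cams.snapshot(name): name is "scene" or "top"; returns (picture, depth): 384x512x3 uint8, red, green, blue; 384x512 float32, m along the optical axis (not along the pixel's ray), 0 where there is no reading.
- cams.camera_params(name): a dict with "intrinsics" (3x3 intrinsics, pixels), "rvec" (rotation vector, rad) and "tvec" (3), from world to camera coordinates, as OpenCV has them. Camera axes: x right, y down, z forward; pixel columns grow to the right and rows downward; lengths in m; the calibration is good to about 2 mm. A picture is of the moment at which its call begins. camera_params takes no time and is no camera call.
A pose or a line that the arm cannot do raises env.IKError and nothing moves.
- workorder.sign_off(): hands the job in; it is judged then, once.
The state is a dict: "t": time; "joint_positions": joint angles; "dq": joint speeds; "joint_torque": joint torques, N m; "tcp_pos": TCP position; "tcp_rot": TCP orientation; "ft_force": force on the tool from outside, world axes, zero at the start; "moment": the same for the moment, N m; "grip_width": opening from 0.0 (shut) to 1.0 (fully open); "grip_force": force on a finger pad.
Only numpy, scipy, OpenCV 4.12 (cv2) and the standard library are available. Lean on these libraries where they do the work, as an engineer would, in place of code of your own. Each camera call takes 0.05 s, during which the arm holds its last target. There are 200 camera calls.

## Working session

There is one attempt and no reset: what is moved stays moved. The work goes in short steps, each a Python script; the robot and the scene stay as the last script left them, time stands still between calls to the robot, and variables do not carry over. Pictures are saved under pics/ and viewed, at most 10 in all, crops included, and the job is handed in when it is done.

```bash
mkdir -p pics; ls; python3 - <<'E'
from station import env,kin,cams,workorder
import cv2,numpy as np
for n in("scene","top"):
    p,d=cams.snapshot(n); np.savez(f"{n}0.npz",p=p,d=d)
    cv2.imwrite(f"pics/{n}0.png",p[:,:,::-1])
    c=cams.camera_params(n);R=cv2.Rodrigues(np.array(c["rvec"]))[0];print(n,c["intrinsics"],(-R.T@np.array(c["tvec"]).ravel()),R[2])
s=env.get_state();print(s)
E
```

```text
pics
scene [[354.72209709   0.         256.22582284]
 [  0.         354.72209709 191.82228413]
 [  0.           0.           1.        ]] [1.04649058 0.09129256 0.94368009] [-0.53994701 -0.10203835 -0.83549111]
top [[463.71798405   0.         253.78218062]
 [  0.         463.71798405 188.81549456]
 [  0.           0.           1.        ]] [ 4.14589127e-01 -9.45059454e-04  1.45589293e+00] [ 0.12360411 -0.01106316 -0.99226994]
{'t': 0.1, 'joint_positions': array([ 1.26521258e+00,  1.16443161e-01,  1.44219998e+00, -9.63796967e-06,
        1.58401615e+00, -3.77747270e-02]), 'dq': array([-0.00118   , -0.00115671, -0.00069219,  0.00081943, -0.00095683,
       -0.00028077]), 'joint_torque': array([ 6.57511519e-04, -7.22901106e+01, -6.23860717e+01,  7.79979047e-02,
        2.27949471e-02, -9.17970647e-05]), 'tcp_pos': array([0.17858219, 0.6508449 , 0.30207455]), 'tcp_rot': array([-4.19394482e-01, -3.11329804e+00,  1.65333759e-03]), 'ft_force': array([ 0.08078135,  0.39446508, -0.42960039]), 'moment': array([-0.00657152, -0.02267696, -0.05745599]), 'grip_force': 0.0, 'grip_width': 0.9983305225541597}
```

View pics/scene0.png

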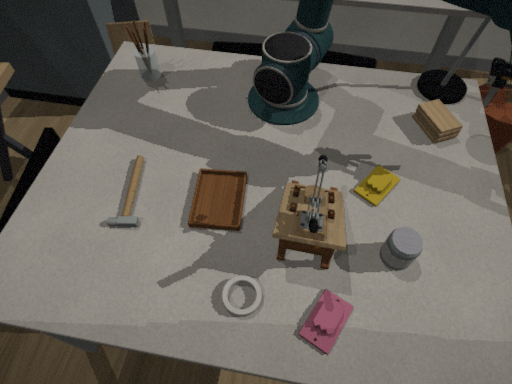

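View pics/top0.png

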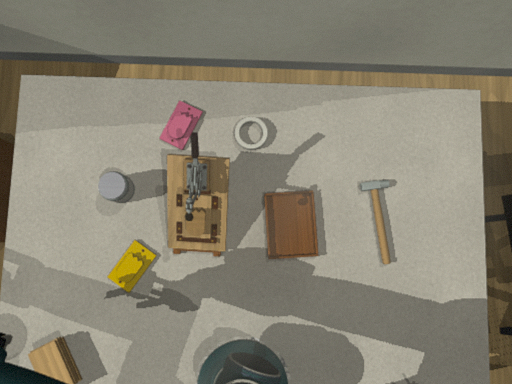

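The scene camera shows the jig with its clamp open around (315,210), the tray at (219,199), hammer (130,195), tape (242,296) and tin (402,247). In the top view the jig is at (198,205) with the foot near (189,216), the grip near (194,145) and the tray at (291,225). Next I'll fit the jig plane and edges, and the tray.

```bash
cat > h.py <<'E'
import numpy as np,cv2
from station import env,kin,cams,workorder
from scipy.spatial.transform import Rotation as Ro
def cloud(n,d):
    c=cams.camera_params(n);K=np.array(c["intrinsics"]);R=cv2.Rodrigues(np.array(c["rvec"]))[0];t=np.array(c["tvec"]).ravel()
    v,u=np.mgrid[:d.shape[0],:d.shape[1]]
    P=np.stack([(u-K[0,2])/K[0,0]*d,(v-K[1,2])/K[1,1]*d,d],-1)
    W=(P-t)@R; W[d<=0]=np.nan; return W
def proj(n,X):
    c=cams.camera_params(n);return cv2.projectPoints(np.array(X,float).reshape(-1,3),np.array(c["rvec"]),np.array(c["tvec"]),np.array(c["intrinsics"]),None)[0].reshape(-1,2)
E
cat > m1.py <<'E'
from h import *
for n in("top","scene"):
    f=np.load(n+"0.npz");W=cloud(n,f["d"]);P=W.reshape(-1,3)
    print(n,"table z",np.nanmedian(P[(abs(P[:,2])<.03),2]))
    # board
    m=(P[:,0]>.2)&(P[:,0]<.62)&(P[:,1]>.0)&(P[:,1]<.32)&(P[:,2]>.02)&(P[:,2]<.17)
    Q=P[m];rng=np.random.default_rng(0);best=0
    for _ in range(3000):
        a=Q[rng.choice(len(Q),3,False)];k=np.cross(a[1]-a[0],a[2]-a[0]);l=np.linalg.norm(k)
        if l<1e-4: continue
        k/=l;k*=np.sign(k[2])
        if abs(np.degrees(np.arccos(k[2]))-30)>6: continue
        i=abs((Q-a[0])@k)<.003
        if i.sum()>best: best=i.sum();I=i
    B=Q[I];c=B.mean(0);k=np.linalg.svd(B-c)[2][2];k*=np.sign(k[2])
    print("normal",k,"tilt",np.degrees(np.arccos(k[2])),"yaw",np.degrees(np.arctan2(-k[1],-k[0])),best)
    r=cv2.minAreaRect(((B-c)[:,:2]).astype(np.float32)*1000);print("rect mm",r, c)
    print("board box world",(cv2.boxPoints(r)/1000+c[:2]).round(4).tolist())
    # tray
    m=(P[:,0]>.2)&(P[:,0]<.55)&(P[:,1]>-.25)&(P[:,1]<.02)&(P[:,2]>.017)&(P[:,2]<.032)
    mask=np.zeros(f["d"].shape,np.uint8);mask.reshape(-1)[m]=1
    nl,L,S,_=cv2.connectedComponentsWithStats(mask,connectivity=8)
    for j in np.argsort(-S[1:,4])[:2]+1:
        T=W[L==j];print("tray",len(T),T[:,2].mean(),cv2.minAreaRect(T[:,:2].astype(np.float32)*1000))
f=np.load("top0.npz");x,y,w,h=150,115,150,150
cv2.imwrite("pics/topcrop.png",cv2.resize(f["p"][y:y+h,x:x+w,::-1],(600,600),interpolation=cv2.INTER_CUBIC))
f=np.load("scene0.npz");x,y,w,h=260,145,100,130
cv2.imwrite("pics/scenecrop.png",cv2.resize(f["p"][y:y+h,x:x+w,::-1],(460,600),interpolation=cv2.INTER_CUBIC))
E
python3 m1.py
```

```text
top table z 0.00019078812347827242
normal [-0.50399304  0.01591255  0.86356112] tilt 30.281191912035187 yaw -1.8083962270233993 1746
rect mm ((-3.9761734008789062, 2.3916168212890625), (176.01193237304688, 231.7995147705078), 88.05305480957031) [0.51101497 0.14795439 0.0882698 ]
board box world [[0.3882, 0.0663], [0.6199, 0.0585], [0.6259, 0.2344], [0.3942, 0.2422]]
tray 357 0.02337330004348887 ((471.5406799316406, -135.20323181152344), (170.6693878173828, 154.39024353027344), 5.155942916870117)
tray 1 0.017252619940967457 ((496.3050231933594, -119.85938262939453), (0.0, 0.0), 0.0)
scene table z 4.2133635770889884e-05
normal [-0.4989864   0.01786166  0.86642572] tilt 29.95409500807831 yaw -2.0500773908518837 1244
rect mm ((-25.96094512939453, 2.517547607421875), (175.66094970703125, 234.213623046875), 88.07946014404297) [0.53130613 0.14748006 0.1009294 ]
board box world [[0.3854, 0.0661], [0.6194, 0.0583], [0.6253, 0.2339], [0.3912, 0.2417]]
tray 338 0.022913859069473606 ((469.86572265625, -135.21337890625), (172.67074584960938, 153.81015014648438), 5.063993453979492)
```

View pics/topcrop.png

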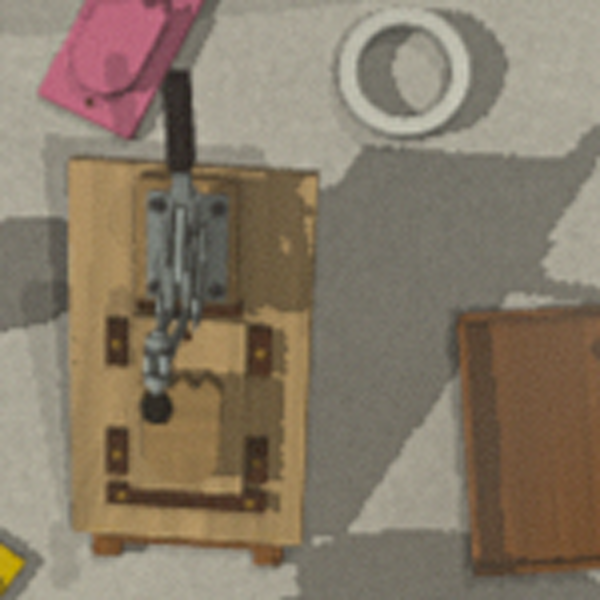

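The crop shows the clamp tilted by perspective, with the handle grip at crop (178,120), the foot at (156,407) and the plaque between the four side strips. I'll check the predicted points against depth and refit the tray without clipping.

```bash
cat > m2.py <<'E'
from h import *
yaw=np.radians(-1.93);O=np.array([.5046,.1503,0]);ex=np.array([np.cos(yaw),np.sin(yaw),0]);ey=np.array([-ex[1],ex[0],0]);ez=np.array([0,0,1.])
for n in("top","scene"):
    f=np.load(n+"0.npz");W=cloud(n,f["d"]);P=W.reshape(-1,3);L=(P-O)@np.c_[ex,ey,ez]
    m=(L[:,2]>.255)&(L[:,2]<.30)&(abs(L[:,0]+.018)<.03)&(abs(L[:,1])<.03)
    print(n,"foot px local mean",L[m].mean(0),"minmax",L[m].min(0),L[m].max(0),m.sum())
    m=(L[:,2]>.235)&(L[:,2]<.31)&(abs(L[:,0]-.168)<.05)&(abs(L[:,1])<.03)
    print("grip",L[m].mean(0),L[m].min(0),L[m].max(0),m.sum())
    print("grip axis fit y at ends", np.polyfit(L[m][:,0],L[m][:,1],1),np.polyfit(L[m][:,0],L[m][:,2],1))
    # height above board plane
    s=np.array([np.cos(np.pi/6),0,.5]);k=np.array([-.5,0,np.cos(np.pi/6)])
    H=(L-np.array([0,0,.085]));b=np.c_[H@s,H[:,1],H@k]
    m=(abs(b[:,0])<.11)&(abs(b[:,1])<.08)
    print("board resid",np.median(b[(abs(b[:,1])>.06)&(abs(b[:,1])<.085)&(abs(b[:,0])<.1)&(abs(b[:,2])<.02),2]))
    for lo,hi in((.005,.0105),(.0105,.016),(.025,.045)):
        q=b[m&(b[:,2]>lo)&(b[:,2]<hi)]; print(lo,hi,len(q),np.percentile(q,[1,50,99],axis=0).round(4).tolist() if len(q) else '')
    m=(P[:,0]>.3)&(P[:,0]<.7)&(P[:,1]>-.27)&(P[:,1]<-.03)&(P[:,2]>.012)&(P[:,2]<.032)
    T=P[m];print("tray",len(T),cv2.minAreaRect(T[:,:2].astype(np.float32)*1000),T.min(0),T.max(0))
E
python3 m2.py
```

```text
top foot px local mean [-0.00803399 -0.00086842  0.27776471] minmax [-0.02778996 -0.00978001  0.2668959 ] [0.01195354 0.0089992  0.29277309] 107
grip [ 0.16578892 -0.0010501   0.27749733] [ 0.13664337 -0.00938213  0.23566136] [0.19699098 0.00909841 0.30676556] 196
grip axis fit y at ends [-0.00911324  0.00046078] [1.13652026 0.08907486]
board resid -0.00047977648540729114
0.005 0.0105 612 [[-0.0991, -0.0614, 0.0051], [-0.025, -0.01, 0.0083], [0.097, 0.066, 0.0105]]
0.0105 0.016 529 [[-0.0818, -0.0587, 0.0105], [0.0115, -0.0156, 0.0124], [0.0781, 0.0582, 0.0159]]
0.025 0.045 442 [[-0.0499, -0.0264, 0.0257], [-0.0071, -0.0035, 0.0357], [0.1068, 0.0262, 0.0418]]
tray 674 ((536.3221435546875, -129.26898193359375), (300.9577331542969, 154.2860870361328), 5.262495994567871) [ 0.38119861 -0.21705662  0.01200753] [ 0.68624944 -0.04912375  0.03162477]
scene foot px local mean [-9.63794547e-03 -1.30061371e-04  2.76932610e-01] minmax [-0.02614922 -0.00985243  0.2627147 ] [0.01112874 0.01032423 0.28882041] 67
grip [ 0.17987976 -0.0016184   0.29061087] [ 0.138102   -0.00956517  0.24748259] [0.19659221 0.0082118  0.30494838] 120
grip axis fit y at ends [ 0.06093557 -0.01257947] [0.84506996 0.13859989]
board resid 0.00043129522470932075
0.005 0.0105 210 [[-0.0896, -0.0596, 0.0055], [-0.0286, 0.0377, 0.0091], [0.079, 0.0597, 0.0105]]
0.0105 0.016 360 [[-0.081, -0.056, 0.0105], [0.0241, -0.0155, 0.0123], [0.0659, 0.0534, 0.0141]]
0.025 0.045 247 [[-0.0482, -0.0269, 0.0251], [0.0071, -0.0061, 0.0364], [0.1085, 0.0267, 0.0384]]
tray 647 ((486.69696044921875, -133.72413635253906), (206.8851776123047, 153.88418579101562), 5.238269805908203) [ 0.37783061 -0.21757606  0.01202296] [ 0.59471649 -0.04966711  0.02886319]
```

View pics/scenecrop.png

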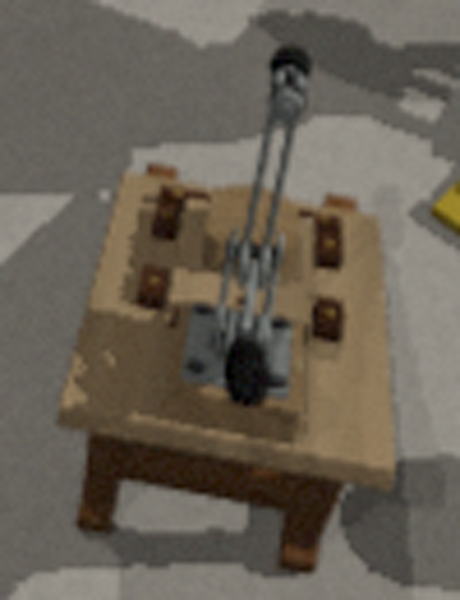

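The model fits: the foot, grip, strips and tulip outline agree within about 1 mm, and the tulip's top is about 36.4 mm up, so the gap is about 6 mm. The tray centre is (0.487,-0.134) with yaw 5.2°. Next is an IK check for the swing.

```bash
cat >> h.py <<'E'
yaw=np.radians(-1.93);O=np.array([.5046,.1503,0]);ex=np.array([np.cos(yaw),np.sin(yaw),0]);ey=np.array([-ex[1],ex[0],0]);ez=np.array([0,0,1.])
def jig(x,y,z): return O+x*ex+y*ey+z*ez
def tool(z,y):
    y=y/np.linalg.norm(y);return Ro.from_matrix(np.c_[np.cross(y,z),y,z]).as_rotvec()
def hdir(q,f=1.0,off=0):
    a=(np.radians(-36.5)+q)*f+off;return -np.sin(a)*ex+np.cos(a)*ez
def swing(q,back=0.,s=1,f=1.,off=0):
    "TCP pose with grasp point on grip at handle angle q"
    u=hdir(q,f,off);g=jig(.105,0,.183)+.106*hdir(q);return g+(.065+back)*u,tool(-u,s*ey)
E
python3 - <<'E'
from h import *
for s in(1,-1):
  for f,off in((1,0),(.7,0),(.6,.2)):
    print(s,f,off)
    for q,b in((0,.15),(0,0),(.4,0),(.8,0),(1.2,0),(1.553,0),(1.553,.1)):
        r=kin.solve_ik(*swing(q,b,s,f,off));print(q,b,None if r is None else np.round(r,2))
E
```

```text
1 1 0
0 0.15 [ 0.12  0.82  0.35  0.17  2.59 -1.3 ]
0 0 [ 0.13  0.52  0.99  0.13  2.26 -1.35]
0.4 0 [ 0.17  0.2   1.29  0.05  1.89 -1.36]
0.8 0 [ 0.22 -0.13  1.61 -0.04  1.5  -1.32]
1.2 0 [ 0.31 -0.44  1.94 -0.2   1.11 -1.19]
1.553 0 [ 0.41 -0.66  2.23 -0.51  0.77 -0.91]
1.553 0.1 None
1 0.7 0
0 0.15 [ 0.13  0.6   0.61  0.1   2.37 -1.35]
0 0 [ 0.14  0.41  1.09  0.09  2.08 -1.37]
0.4 0 [ 0.17  0.15  1.33  0.03  1.82 -1.36]
0.8 0 [ 0.22 -0.1   1.58 -0.03  1.55 -1.32]
1.2 0 [ 0.28 -0.35  1.84 -0.12  1.27 -1.25]
1.553 0 [ 0.35 -0.54  2.07 -0.26  1.02 -1.12]
1.553 0.1 [ 0.41 -0.68  2.02 -0.28  1.22 -1.11]
1 0.6 0.2
0 0.15 [ 0.15  0.33  0.91  0.04  2.08 -1.37]
0 0 [ 0.16  0.25  1.25  0.04  1.82 -1.37]
0.4 0 [ 0.19  0.02  1.46 -0.01  1.6  -1.35]
0.8 0 [ 0.24 -0.21  1.69 -0.08  1.37 -1.29]
1.2 0 [ 0.3  -0.42  1.93 -0.19  1.13 -1.2 ]
1.553 0 [ 0.37 -0.59  2.13 -0.34  0.92 -1.05]
1.553 0.1 [ 0.46 -0.76  2.11 -0.36  1.13 -1.04]
-1 1 0
0 0.15 [0.12 0.82 0.35 0.17 2.59 1.84]
0 0 [0.13 0.52 0.99 0.13 2.26 1.79]
0.4 0 [0.17 0.2  1.29 0.05 1.89 1.78]
0.8 0 [ 0.22 -0.13  1.61 -0.04  1.5   1.83]
1.2 0 [ 0.31 -0.44  1.94 -0.2   1.11  1.95]
1.553 0 [ 0.41 -0.66  2.23 -0.51  0.77  2.23]
1.553 0.1 None
-1 0.7 0
0 0.15 [0.13 0.6  0.61 0.1  2.37 1.79]
0 0 [0.14 0.41 1.09 0.09 2.08 1.77]
0.4 0 [0.17 0.15 1.33 0.03 1.82 1.78]
0.8 0 [ 0.22 -0.1   1.58 -0.03  1.55  1.82]
1.2 0 [ 0.28 -0.35  1.84 -0.12  1.27  1.89]
1.553 0 [ 0.35 -0.54  2.07 -0.26  1.02  2.02]
1.553 0.1 [ 0.41 -0.68  2.02 -0.28  1.22  2.04]
-1 0.6 0.2
0 0.15 [0.15 0.33 0.91 0.04 2.08 1.77]
0 0 [0.16 0.25 1.25 0.04 1.82 1.77]
0.4 0 [ 0.19  0.02  1.46 -0.01  1.6   1.8 ]
0.8 0 [ 0.24 -0.21  1.69 -0.08  1.37  1.85]
1.2 0 [ 0.3  -0.42  1.93 -0.19  1.13  1.94]
1.553 0 [ 0.37 -0.59  2.13 -0.34  0.92  2.09]
1.553 0.1 [ 0.46 -0.76  2.11 -0.36  1.13  2.1 ]
```

```bash
python3 - <<'E'
from h import *
p=env.get_state()["tcp_pos"];env.movel(p+[0,0,.12],velocity=.2)
a=dict(s=1,f=.7)
env.movep(*swing(0,.13,**a))
env.move_gripper(.6)
env.movel(*swing(0,0,**a),velocity=.12)
s=env.get_state();print(s["t"],s["ft_force"],s["tcp_pos"],swing(0,0,**a)[0])
for n in("scene","top"):
    P,d=cams.snapshot(n);c=proj(n,[jig(.168,0,.268)])[0].astype(int);x,y=max(c[0]-50,0),max(c[1]-50,0)
    cv2.imwrite(f"pics/g_{n}.png",cv2.resize(P[y:y+100,x:x+100,::-1],(400,400),interpolation=cv2.INTER_CUBIC))
a_,b_=[cv2.imread(f"pics/g_{n}.png") for n in("scene","top")]
cv2.imwrite("pics/g.png",np.hstack([a_,b_]))
E
```

```text
5.5167 [-0.57910414  0.07054023  0.4256876 ] [0.70080902 0.14369404 0.32754437] [0.70057439 0.14369613 0.32685243]
```

View pics/g.png

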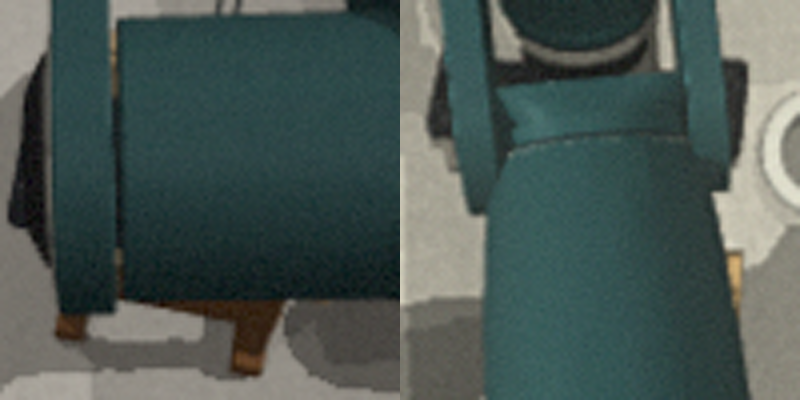

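Both views are blocked by the arm, so I can't see the grip. I'll close on it and judge by finger width, which should be about 18/93 = 0.19, then swing while watching force.

```bash
cat > sw.py <<'E'
from h import *
def go(qs,v=.06,fmax=45):
    for q in qs:
        env.movel(*swing(q,0,s=1,f=.7),velocity=v);s=env.get_state();F=np.linalg.norm(s["ft_force"])
        print(round(q,3),round(s["t"],2),s["ft_force"].round(1),round(s["grip_width"],3),round(s["grip_force"],1))
        if F>fmax: print("STOP");return False
    return True
E
python3 - <<'E'
from sw import *
env.move_gripper(0);s=env.get_state();print(s["grip_width"],s["grip_force"],s["ft_force"])
if .15<s["grip_width"]<.24: go(np.linspace(0,1.3,10)[1:])
E
```

```text
0.19341312720992385 30.0014591217041 [-0.65989457 -5.01165386  0.35275779]
0.144 6.82 [-1.1 -5.6 -0.8] 0.191 30.0
0.289 7.33 [ 0.6 -5.3 -1.1] 0.193 30.0
0.433 7.85 [ 0.3 -5.7 -2. ] 0.19 30.0
0.578 8.37 [-0.1 -5.2 -0.6] 0.193 30.0
0.722 8.88 [ 0.6 -5.6 -1.3] 0.195 30.0
0.867 9.4 [ 0.5 -5.4 -1.1] 0.189 30.0
1.011 9.92 [ 0.7 -5.1 -1.7] 0.189 30.0
1.156 10.43 [ 1.4 -5.3 -0.2] 0.192 30.0
1.3 10.95 [ 2.8 -4.8 -0.1] 0.19 30.0
```

```bash
python3 - <<'E'
from sw import *
go([1.38,1.44,1.48,1.52,1.55,1.565,1.58,1.595],.04,30)
E
```

```text
1.38 11.4 [ 9.1 -6.   0.4] 0.193 30.0
1.44 11.78 [ 7.8 -6.   1.3] 0.192 30.0
1.48 12.07 [ 7.4 -6.6  2.7] 0.189 30.0
1.52 12.38 [ 5.3 -6.6  1.6] 0.19 30.0
1.55 12.64 [ 4.2 -6.3  1.8] 0.193 30.0
1.565 12.89 [ 3.3 -6.7  2.7] 0.193 30.0
1.58 13.14 [ 2.  -6.   1.6] 0.192 30.0
1.595 13.39 [ 1.8 -5.6  1.8] 0.191 30.0
```

```bash
python3 - <<'E'
from sw import *
go([1.61,1.625,1.64,1.655,1.67],.04,30)
E
```

```text
1.61 13.64 [ 1.  -7.1  2.2] 0.191 30.0
1.625 13.89 [-0.3 -6.7  3.1] 0.188 30.0
1.64 14.14 [-1.2 -7.   0.9] 0.191 30.0
1.655 14.39 [-1.4 -7.   1.6] 0.194 30.0
1.67 14.64 [-1.5 -7.2  1.4] 0.192 30.0
```

```bash
python3 - <<'E'
from h import *
ims=[]
for n in("scene","top"):
    P,d=cams.snapshot(n);np.savez(n+"1.npz",p=P,d=d);x,y=(265,140) if n=="scene" else (150,140)
    ims.append(cv2.resize(P[y:y+120,x:x+80,::-1],(400,600),interpolation=cv2.INTER_CUBIC))
cv2.imwrite("pics/lock.png",np.hstack(ims))
E
```

```text
(no output)
```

View pics/lock.png

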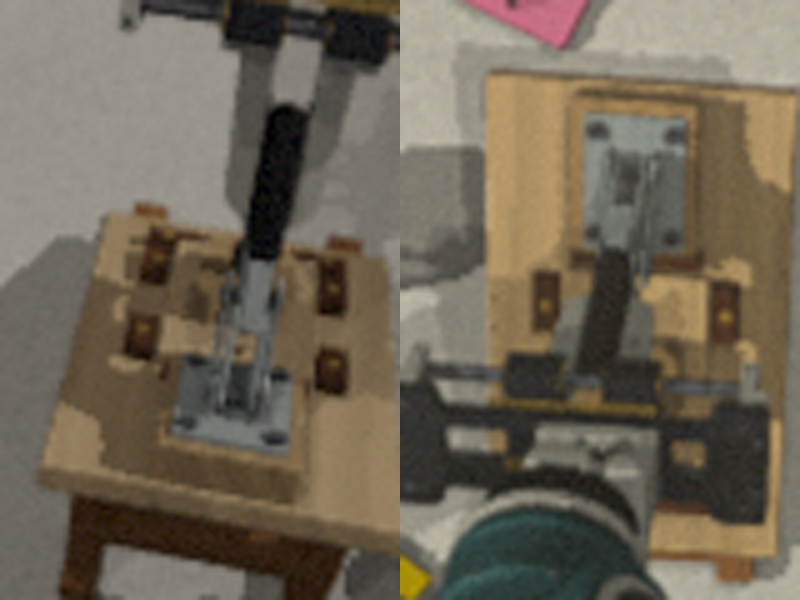

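The handle is over and held between the grey fingers; in the left image the grip runs from (285,120) to (262,245). I'll measure its angle from depth.

```bash
cat > ang.py <<'E'
from h import *
def angle(n,p,d):
    L=(cloud(n,d)-O)@np.c_[ex,ey,ez];r=L-[.105,0,.183]
    m=(p.max(-1)<60)&(abs(L[...,1])<.0085)&(np.hypot(r[...,0],r[...,2])>.06)&(np.hypot(r[...,0],r[...,2])<.150)&(r[...,2]>.02)
    q=r[m][:,[0,2]];c=q.mean(0);u=np.linalg.svd(q-c)[2][0];u*=np.sign(u[1])
    a=np.arctan2(-u[0],u[1]); off=c@[u[1],-u[0]]
    return m.sum(),np.degrees(a),a+np.radians(36.5),"perp offset",off,"r",c@u
if __name__=="__main__":
    for k in "01":
        for n in("scene","top"):
            f=np.load(f"{n}{k}.npz");print(k,n,angle(n,f["p"],f["d"]))
E
python3 ang.py
```

```text
0 scene (np.int64(129), np.float64(-84.21074504891041), np.float64(-0.8327095896830697), 'perp offset', np.float64(-0.10182236410787883), 'r', np.float64(0.0555443215365495))
0 top (np.int64(141), np.float64(-74.73315567862802), np.float64(-0.667294450019626), 'perp offset', np.float64(-0.07883404335323341), 'r', np.float64(0.0779678492603228))
1 scene (np.int64(216), np.float64(51.063939398863475), np.float64(1.5282790485269517), 'perp offset', np.float64(0.00790121158014908), 'r', np.float64(0.10715324722002778))
1 top (np.int64(146), np.float64(53.50166529998211), np.float64(1.5708253917626176), 'perp offset', np.float64(0.01266235532192562), 'r', np.float64(0.11358743670556275))
```

```bash
python3 - <<'E'
from sw import *
s=env.get_state();t=swing(1.67,0,s=1,f=.7)[0];d=s["tcp_pos"]-t;print(d.round(4),(d@ex,d@ey,d[2]),s["ft_force"],s["joint_torque"])
env.move_gripper(.45);env.wait(.3)
s=env.get_state();d=s["tcp_pos"]-t;print(d.round(4),s["ft_force"],s["t"])
from ang import angle
for n in("scene","top"):
    p,d=cams.snapshot(n);print(angle(n,p,d))
E
```

```text
[-0.0001 -0.0005  0.0005] (np.float64(-3.633981231109126e-05), np.float64(-0.00048160086989860036), np.float64(0.0005211562084704857)) [-2.40638708 -7.10879738  2.07875565] [ 2.90237501e+00 -1.57452947e+01 -6.42891097e+01  8.51015118e-02
 -3.17824736e+00 -3.07385973e-02]
[ 0.  0. -0.] [0.44104727 1.08670599 0.99811315] 15.6583
(np.int64(207), np.float64(52.473993126230596), np.float64(1.5528891286995266), 'perp offset', np.float64(0.009010109771593776), 'r', np.float64(0.10650842449442975))
(np.int64(140), np.float64(54.06246336601301), np.float64(1.5806131644536736), 'perp offset', np.float64(0.012011812882245385), 'r', np.float64(0.113981463935903))
```

After release the handle stays at 1.553 in the scene view and 1.58 in the top view, so it is locked. I'll re-centre, grip and swing back.

```bash
python3 - <<'E'
from sw import *
env.movel(*swing(1.56,0,s=1,f=.7),velocity=.05)
env.move_gripper(0);s=env.get_state();print(s["grip_width"])
if .15<s["grip_width"]<.24:
    go([1.52,1.47,1.41,1.34],.04) and go(list(np.linspace(1.2,0.05,9)),.07) and go([0,-.03,-.06,-.09],.04,30)
E
```

```text
0.19388603916521843
1.52 17.05 [-9.6 -6.4  1.6] 0.189 30.0
1.47 17.39 [-7.3 -6.2  0.7] 0.193 30.0
1.41 17.77 [-5.  -6.1  0.4] 0.191 30.0
1.34 18.18 [-2.8 -5.8  1.1] 0.192 30.0
1.2 18.63 [-5.6 -6.8  1.7] 0.19 30.0
1.056 19.09 [-4.5 -6.4  2.2] 0.193 30.0
0.912 19.55 [-3.7 -5.9  2.2] 0.193 30.0
0.769 20.01 [-2.7 -6.7  2.5] 0.192 30.0
0.625 20.47 [-3.6 -5.6  1.3] 0.194 30.0
0.481 20.93 [-2.5 -5.9  2.2] 0.192 30.0
0.338 21.38 [-2.2 -5.9  4. ] 0.192 30.0
0.194 21.84 [-1.9 -5.5  3.9] 0.187 30.0
0.05 22.3 [ 0.  -5.6  4.4] 0.191 30.0
0 22.64 [-0.5 -5.3  4.4] 0.188 30.0
-0.03 22.91 [-2.2 -6.3  3.8] 0.189 30.0
-0.06 23.18 [-2.1 -6.4  4. ] 0.193 30.0
-0.09 23.44 [-1.6 -6.1  3.1] 0.195 30.0
```

```bash
cat >> h.py <<'E'
sl=np.cos(np.pi/6)*ex+.5*ez;nk=-.5*ex+np.cos(np.pi/6)*ez
GX,GH=-.006,.0335
def plq(back=0,x=GX,h=GH): return jig(0,0,.085)+x*sl+(h+.065+back)*nk,tool(-nk,ey)
TC=np.array([.4867,-.1337,0]);ty=np.radians(5.24);tx=np.array([np.cos(ty),np.sin(ty),0]);tyv=np.array([-tx[1],tx[0],0])
def tr(z): return TC+GX*tx+np.array([0,0,z+.007+GH+.065]),tool(-ez,tyv)
E
python3 - <<'E'
from h import *
from ang import angle
env.move_gripper(.6);env.movel(*swing(0,.13,s=1,f=.7),velocity=.2)
env.movep(*tr(.2))
print(env.get_state()["t"],env.get_state()["joint_positions"].round(2))
for b in(.1,.05,0):print(kin.solve_ik(*plq(b)))
print(kin.solve_ik(*plq(.05,-.12)),kin.solve_ik(*tr(0)))
ims=[]
for n in("top","scene"):
    p,d=cams.snapshot(n);np.savez(n+"2.npz",p=p,d=d)
    x,y=(265,140) if n=="scene" else (150,115)
    ims.append(cv2.resize(p[y:y+120,x:x+80,::-1],(400,600),interpolation=cv2.INTER_CUBIC))
    L=(cloud(n,d).reshape(-1,3)-O)@np.c_[ex,ey,ez];f=np.load(n+"0.npz")
    H=L-[0,0,.085];b=np.c_[H[:,0]*.866+H[:,2]*.5,H[:,1],-.5*H[:,0]+.866*H[:,2]]
    m=(b[:,0]>-.045)&(b[:,0]<.03)&(abs(b[:,1])<.024)&(b[:,2]>.02)&(b[:,2]<.05);print(n,m.sum(),"tulip top",np.median(b[m,2]))
    m=(b[:,0]>-.06)&(b[:,0]<.05)&(b[:,2]>.02)&(b[:,2]<.05)&(abs(b[:,1])<.05);print("tulip y",np.percentile(b[m,1],[1,99]),np.percentile(b[m,0],[1,99]))
    m=(L[:,2]>.25)&(L[:,2]<.31)&(abs(L[:,0]-.168)<.05)&(abs(L[:,1])<.03)
    print("grip",L[m].mean(0),L[m].max(0),m.sum())
    m=(L[:,2]>.255)&(L[:,2]<.30)&(abs(L[:,0]+.018)<.03)&(abs(L[:,1])<.03)
    print("foot",L[m].mean(0))
    print("rgb change of handle px",np.abs(p.astype(int)-f["p"])[120:160,185:205].mean() if n=="top" else "")
cv2.imwrite("pics/open.png",np.hstack(ims))
E
```

```text
26.5333 [-0.32 -0.27  1.8   0.    1.61 -1.99]
[ 0.41874856 -0.69311772  2.21072236 -0.24116294  1.15598929 -1.07357115]
[ 0.38772108 -0.60926768  2.23439377 -0.2388392   1.04417886 -1.07872584]
[ 0.36041152 -0.50954641  2.24601551 -0.24192719  0.92957832 -1.07857168]
None [-3.23436027e-01 -1.45183740e-01  2.02944434e+00 -4.44089210e-16
  1.25733206e+00 -1.98568761e+00]
top 308 tulip top 0.029507261466537475
tulip y [-0.02560824  0.02642911] [-0.05011459  0.03199648]
grip [ 0.16499896 -0.00102447  0.28344371] [0.193643   0.00916286 0.30974903] 178
foot [-0.01169675 -0.00078282  0.27342409]
rgb change of handle px 6.591666666666667
scene 140 tulip top 0.03028168523045708
tulip y [-0.02660251  0.02644349] [-0.04827969  0.03161176]
grip [ 0.17851104 -0.00155668  0.29554452] [0.19319087 0.00821018 0.30762626] 109
foot [-0.01055573 -0.00076619  0.27423589]
rgb change of handle px
```

View pics/open.png

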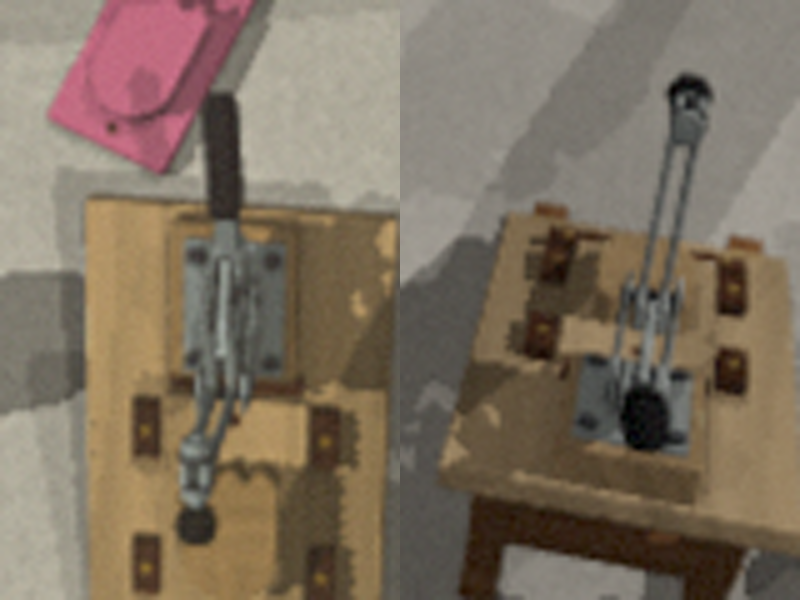

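The tulip is home, with its top at 29.5–30.3 mm. The handle tip sits about 3 mm short of its first position (x max 0.1936 against 0.1970), so it isn't fully open. The tool's own rotation made the pads slip, so I'll regrip with the tool following fully and push to the stop while watching force.

```bash
python3 - <<'E'
from h import *
env.movel(tr(.3)[0],velocity=.25)
env.movep(*swing(0,.13,f=1))
env.movel(*swing(0.0,0,f=1),velocity=.15)
env.move_gripper(0)
f0=env.get_state()["ft_force"]
for q in(-.02,-.04,-.06,-.08,-.1):
    env.movel(*swing(q,0,f=1),velocity=.03);s=env.get_state();df=s["ft_force"]-f0;h=hdir(q);tan=np.array([h[2]*ex[0],h[2]*ex[1],-(h@ex)])
    print(q,s["t"],df.round(1),"tan",df@tan,s["grip_width"])
    if abs(df@tan)>18:break
w=jig(-.09,0,.45);print(kin.solve_ik(w,tool(-ez,ey)))
E
```

```text
-0.02 30.6667 [-0.2 -0.3  1.1] tan -0.7698120513192919 0.1944793518407439
-0.04 30.9333 [-4.6 -0.9  0.7] tan -3.9639302698928334 0.1920186314995672
-0.06 31.2 [-11.3  -1.9   5.7] tan -12.280984672109815 0.19461106297498854
-0.08 31.4667 [-13.4   0.1   8.4] tan -15.664856106996703 0.19294202890549034
-0.1 31.7333 [-14.3  -1.2   9.6] tan -17.034174299045606 0.19119306591393434
[ 2.96477111e-01 -3.91172191e-01  1.66175012e+00 -4.44089210e-16
  1.87101472e+00 -1.24063436e+00]
```

The stop is reached at 17 N. I'll release, check that it stays open from the waypoint, and go to the plaque.

```bash
python3 - <<'E'
from h import *
env.move_gripper(.6);env.movel(*swing(-.1,.13,f=1),velocity=.2)
env.movep(jig(-.09,0,.45),tool(-ez,ey))
p,d=cams.snapshot("scene");L=(cloud("scene",d).reshape(-1,3)-O)@np.c_[ex,ey,ez]
m=(L[:,2]>.25)&(L[:,2]<.31)&(abs(L[:,0]-.168)<.05)&(abs(L[:,1])<.03);print("grip",L[m].mean(0),L[m].max(0),m.sum())
m=(L[:,2]>.255)&(L[:,2]<.30)&(abs(L[:,0]+.018)<.03)&(abs(L[:,1])<.03);print("foot",L[m].mean(0))
env.move_gripper(.8)
env.movep(*plq(.10));env.movel(*plq(.012),velocity=.12)
s=env.get_state();print(s["t"],s["ft_force"])
env.movel(*plq(0),velocity=.04);s=env.get_state();print(s["t"],s["ft_force"],s["tcp_pos"]-plq(0)[0])
E
```

```text
grip [ 0.18049884 -0.00158837  0.29133782] [0.19660654 0.00819972 0.30418124] 118
foot [-0.00926369 -0.00038665  0.27681598]
37.7917 [-0.03219317 -0.12135337  0.24743499]
38.2417 [-0.47927138 -0.03669035 -1.37311746] [-3.85684657e-05 -9.78325601e-06 -2.14605419e-04]
```

```bash
python3 - <<'E'
from h import *
env.move_gripper(0);s=env.get_state();print(s["grip_width"],s["grip_force"],s["ft_force"])
if not .53<s["grip_width"]<.63: raise SystemExit
p,R=plq(.045);side=p-.17*ey
print(kin.solve_ik(side,R),kin.solve_ik(*tr(.12)))
env.movel(p,velocity=.08);s=env.get_state();print(s["t"],s["ft_force"],s["grip_width"])
env.movel(side,velocity=.2)
env.movel(side+[0,0,.06],velocity=.2)
env.movep(*tr(.12))
s=env.get_state();print(s["t"],s["ft_force"],s["grip_width"],s["tcp_pos"]-tr(.12)[0])
p,d=cams.snapshot("scene");cv2.imwrite("pics/hold.png",cv2.resize(p[120:280,130:370,::-1],(720,480),interpolation=cv2.INTER_CUBIC))
E
```

```text
0.5797333600685504 30.000362992286682 [-2.12638387 -0.23222296  1.52676754]
[-0.12410736 -0.73374912  2.30827712  0.05219935  1.04582801 -1.67533722] [-3.23436027e-01 -2.44584280e-01  1.91036188e+00 -4.44089210e-16
  1.47581505e+00 -1.98568761e+00]
39.425 [ 0.102235   -0.27772163 -1.8103237 ] 0.57952878819063
41.6917 [ 0.58055251  0.97361456 -1.43566148] 0.578374241056243 [-0.0003      0.00060036 -0.00052574]
```

View pics/hold.png

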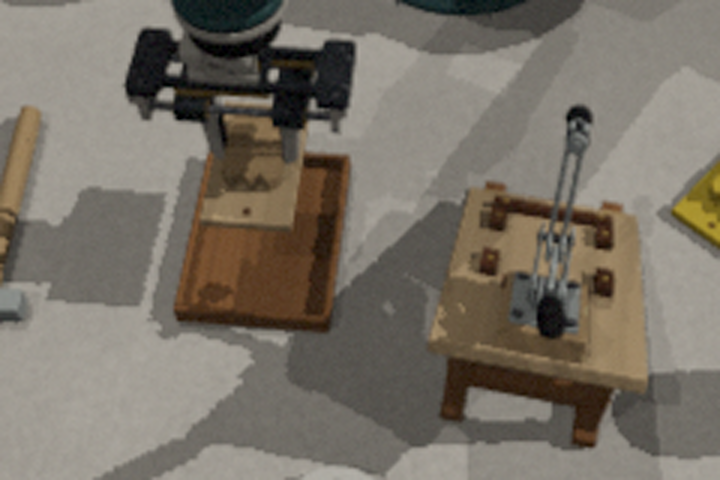

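The plaque is held level over the tray, the pocket is empty and the clamp is open. I'll lower until contact.

```bash
python3 - <<'E'
from h import *
env.movel(*tr(.012),velocity=.12);env.wait(.2);f0=env.get_state()["ft_force"][2]
for z in(.006,.003,.002,.001,.0,-.001,-.002,-.003):
    env.movel(*tr(z),velocity=.03);F=env.get_state()["ft_force"][2]-f0;print(z,round(F,2))
    if F>2.5:break
s=env.get_state();print(s["t"],s["grip_width"])
env.move_gripper(.75);env.movel(tr(.15)[0],velocity=.15)
env.movel(tr(.15)[0]-[.1,0,-.08],velocity=.2)
for n in("scene","top"):
    p,d=cams.snapshot(n);L=(cloud(n,d).reshape(-1,3)-TC)@np.c_[tx,tyv,ez]
    for lo,hi in((.015,.022),(.032,.042)):
        m=(abs(L[:,0])<.092)&(abs(L[:,1])<.068)&(L[:,2]>lo)&(L[:,2]<hi);q=L[m];print(n,len(q),np.percentile(q,[1,50,99],axis=0).round(4).tolist() if len(q) else '')
    if n=="scene": cv2.imwrite("pics/end.png",p[:,:,::-1])
print(env.get_state()["t"])
E
```

```text
0.006 0.25
0.003 -0.23
0.002 -0.08
0.001 0.61
0.0 6.88
44.3417 0.5785094483361174
scene 593 [[-0.0726, -0.0407, 0.0154], [0.0284, 0.0057, 0.0187], [0.0668, 0.0424, 0.0219]]
scene 376 [[-0.0512, -0.0253, 0.0329], [-0.008, 0.0015, 0.0368], [0.0293, 0.0278, 0.0407]]
top 418 [[-0.0579, -0.0405, 0.0151], [0.0379, 0.0098, 0.0184], [0.0682, 0.043, 0.0218]]
top 260 [[-0.0338, -0.0253, 0.0323], [0.0038, 0.0056, 0.0372], [0.0304, 0.0272, 0.0414]]
46.9
```

View pics/end.png

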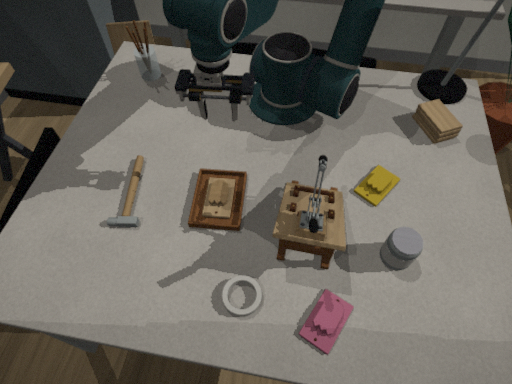

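The plaque lies flat and centred in the tray at (219,198), top at 18.5 mm and tulip at 37 mm, both as expected. The handle is open, the bystanders haven't moved, and the robot is clear.

```bash
python3 -c "
from station import workorder
print(workorder.sign_off())"
```

```text
the job is handed in; nothing more can be done
None
```

The tulip is pressed home, the clamp is swung back to fully open, the plaque lies flat and tulip up in the tray, the paint tin, tape roll and hammer are where they were, and the job is handed in at about 47 s of the 67 s allowed.

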